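Lock the bayonet cap on the slip strainer

TASK

Close the slip strainer: set the loose orange cap into the metal collar of the blue housing with its three lugs in the three slots, push it down against the spring and twist it clockwise (seen from above) to the stop, so that it springs up into its lock and stays when let go. The collar has been fitted at an unknown angle, so find the slots by sight or by feel, and force nothing: lean on it with no more than about 20 N, and stop twisting as soon as you feel the stop. Leave the cone pack, cup and beaker round it where they stand.

Things in the scene. Friction and masses are not known exactly. Their poses are not given: they have to be found in the camera images.
- cap_mid (a point): Loose orange bayonet cap, upright on the bench at the start, 64 mm tall, about 0.12 kg. Point on its axis, half-way up (32 mm above its underside), z up along the axis. On top stands its grip bar: from 28 to 64 mm above the underside, 16 mm thick along the cap's y, 42 mm long along its x. Below is a round plug of 44 mm diameter, the lowest 6 mm tapering to 37 mm.
- cap_lug (a point): The cap's first steel lug: point at the lug's outer end, 29 mm from the cap's axis towards the cap's +x, 9 mm above the underside. Two equal lugs at +120 and -120 degrees about z. Lugs stand out 7 mm from the plug, are about 9 mm wide and 6 mm thick (6 to 12 mm above the underside). White dots on the plug's top face stand over the lugs.
- housing: Blue strainer housing fixed to the bench. Origin on its axis at bench height, z up. Body 86 mm, foot 112 mm in diameter; brass hose stubs along its +y and -y reach 74 mm from the axis, 34 mm up. It carries the aluminium collar, 82 mm in diameter, bore 47 mm, with a spring plate inside. Cap and collar must never press together with over 80 N, all contacts added: some 1.2 N m of twist at the stop.
- rim (a point): Centre of the collar's rim, on the housing's axis, 90 mm above the bench, axes as the housing. Three slots 13 mm wide, out to radius 33 mm, 120 degrees apart, in the 8 mm thick lip: nominally towards +x and +-120 degrees, but the collar is stuck up to 0.35 rad either way from that (not measured). A lug within 0.07 rad of a slot's centre enters. Lugs resting on the rim: cap underside 6 mm below it.
- floor (a point): Centre of the collar's hard floor, 66 mm above the bench, on the housing's axis. Lugs in the slots: the cap's underside meets the spring plate 14 mm above this floor (4 N, rising to 9 N at the floor). Only with the underside less than 4 mm above the floor do the lugs turn under the lip, clockwise from above, by 0.75 rad to a hard stop; counter-clockwise is blocked.
- lock (a point): Where the centre of the locked cap's underside lies: on the housing's axis, 73 mm above the bench. In the last 0.13 rad before the stop the lip is 3 mm thinner, and there the spring lifts the cap to this height. A cap turned too little stays 3 mm lower or more; one not turned is pushed up 7 mm higher.
- cone_pack: Bystander: clay pat 31 x 76 mm with three standing cones, 62 mm tall; origin at the centre of its underside.
- cup: Bystander: terracotta test cup, 62 mm in diameter, 53 mm tall; origin at the centre of its underside.
- beaker: Bystander: grey plastic beaker, 71 mm in diameter, 96 mm tall; origin at the centre of its underside.
Not all that is in view belongs to the job. There is more than one size of the housing; the job needs the larger.

How it is judged:
By the outcome, as a careful person would: the job done as asked, in the order asked, and still so for the second after the job is handed in, with the robot touching nothing.
It also fails if it takes over 59 s, if anything falls off the work surface, if the arm or the gripper's body presses on something with over 40 N, if the wrist force passes 120 N, or if a joint passes its speed limit or range.

ROBOT

A 7-joint arm with a two-finger parallel gripper is mounted at the origin on a cart in front of the work surface, level with it; the furniture and walls round the work are solid. World frame = base frame: x ahead of the robot, y to its left, z up, the work surface at z = 0. Lengths are in m, angles in rad, forces in N, time in s.
With the tool pointing down it reaches from about 0.4 to 0.85 m from the base axis. Payload 4.4 kg.
Tool frame: the origin (TCP) lies midway between the tips of the shut fingers; the grasp point (between the pads) lies 19 mm behind it; x points along the fingers, y is the direction in which the jaws open and shut, and the axes are right-handed (so a half turn about x gives the same grasp; the last joint's range is limited). The gripper opens to 94 mm and grips with 3 to 60 N. Pads are 16 mm wide; open, the fingers measure 119 mm over their backs; the gripper's body (75 mm by 177 mm) begins 78 mm behind the grasp point.
Start: joints at [1.175, 0.628, 0.038, 1.517, -0.027, 0.996, -0.02], TCP at [0.211, -0.615, 0.205] pointing down, gripper open.
Joint ranges: [-3.06, 3.06], [-0.37, 2.12], [-1.25, 1.32], [0.18, 2.47], [-1.1, 4.24], [0.23, 1.98], [-2.94, 2.94]. Speed limits (rad/s): [2.57, 2.57, 3.14, 3.14, 3.14, 3.14, 3.14].

INTERFACE

Orientations are given as a unit quaternion [x, y, z, w].
In Python, from workcell import status, cams, robot gives the robot as it stands.
- The arm moves only by the tool send_rows, never from a script. Its argument "commands" is a list of rows, each an object of numbers: "x", "y", "z": the shift along the tool's x, y, z in m; "spin": the turn about the tool's x in degrees; "fingers": the opening, from -1 (shut) to 1 (fully open). A call has 1 to 12 rows; each row is the pose to reach, as a shift and turn from the pose commanded when the call began, along the tool's axes at that moment; what a row does not reach only later rows make up. A row lasts 1/10 s, in which the tool goes at most 50 mm and 8.59 degrees, less where a joint would pass 70% of its speed; a pose out of reach is approached as far as the arm can. A call with a gripper value outside its range is refused whole. The fingers move at their own pace and stop on an object; the grip force is fixed at half the most. Time passes only in rows, so rows that repeat a pose let the fingers close. It gives the time, the measured TCP pose, the force and the opening at its end, in the units of the state.
- status.read_state(): the state, without advancing time (a new reading comes with each control period).
- cams.grab_frame(name): name is "scene" or "top" or "wrist"; returns the picture (400x640x3 uint8, red, green, blue); there is no depth.
- cams.camera_model(name): a dict with "intrinsics" (3x3 intrinsics, pixels), "rvec" (rotation vector, rad) and "tvec" (3), from world to camera coordinates, as OpenCV has them. Camera axes: x right, y down, z forward; pixel columns grow to the right and rows downward; lengths in m; the calibration is good to about 2 mm. A picture is of the moment at which its call begins: read the wrist's pose just before it. camera_model takes no time and is no camera call; for the wrist camera it gives the pose at the moment of the call.
- robot.job_done(): hands the job in, once; it reports no verdict.
The state is a dict: "time": time; "joints": joint angles; "dq": joint speeds; "joint_efforts": joint torques, N m; "ee_pos": TCP position; "tcp_rot": TCP orientation; "contact_force": force on the tool from outside, world axes, zero at the start; "torque": the same for the moment, N m; "grip_width": finger opening in m.
Only numpy, scipy, OpenCV 4.12 (cv2) and the standard library are available. Lean on these libraries where they do the work, as an engineer would, in place of code of your own. Each camera call takes 0.05 s, during which the arm holds its last target. There are 200 camera calls.

## Working session

There is one attempt and no reset: what is moved stays moved. The work goes in short steps, Python scripts to look and compute and a tool call to move; the robot and the scene stay as the last step left them, time stands still between calls to the robot, and variables do not carry over. Pictures are saved under pics/ and viewed, on a budget of 10 in all, crops included, one or two more only if the job needs it, and the job is handed in when it is done.

Besides the shell and the picture viewer there is one more tool, called after ">>>" in YAML: its name, and indented under it one key for each argument. send_rows: Moves the arm, as the interface text tells. Its arguments: {"type":"object","properties":{"commands":{"type":"array","items":{"type":"object","properties":{"x":{"type":"number"},"y":{"type":"number"},"z":{"type":"number"},"spin":{"type":"number"},"fingers":{"type":"number"}}}}},"required":["commands"]}

```bash
mkdir -p pics
python3 - <<'E'
from workcell import status,cams
import cv2,numpy as np
s=status.read_state();print({k:np.round(v,4).tolist() for k,v in s.items()})
for n in("scene","top"):
    m=cams.camera_model(n);R=cv2.Rodrigues(np.array(m["rvec"],float))[0];print(n,np.round(m["intrinsics"],1).tolist(),np.round(-R.T@np.array(m["tvec"]).ravel(),3),np.round(R,3).tolist())
    f=cams.grab_frame(n);cv2.imwrite(f"pics/{n}0.png",f[:,:,::-1])
E
```

```text
{'time': 0.0, 'joints': [1.1752, 0.6293, 0.0384, 1.5183, -0.027, 0.9963, -0.02], 'dq': [-0.0005, 0.0004, -0.0002, -0.0009, 0.0007, -0.0018, -0.0003], 'joint_efforts': [-0.0003, -54.9732, 1.1437, -18.6633, -0.0521, 0.0236, 0.0002], 'ee_pos': [0.2103, -0.6143, 0.2046], 'tcp_rot': [-0.6974, -0.1167, 0.6976, -0.1154], 'contact_force': [-0.0534, 0.0329, -0.1603], 'torque': [-0.0294, 0.0343, -0.0052], 'grip_width': 0.094}
scene [[434.9, 0.0, 315.0], [0.0, 434.9, 202.6], [0.0, 0.0, 1.0]] [-0.416  0.562  0.964] [[-0.656, -0.754, -0.023], [-0.419, 0.39, -0.82], [0.628, -0.528, -0.572]]
top [[472.3, 0.0, 325.0], [0.0, 472.3, 197.3], [0.0, 0.0, 1.0]] [ 0.286 -0.215  1.382] [[-0.011, -1.0, 0.02], [-0.984, 0.008, -0.18], [0.18, -0.021, -0.983]]
```

View pics/top0.png

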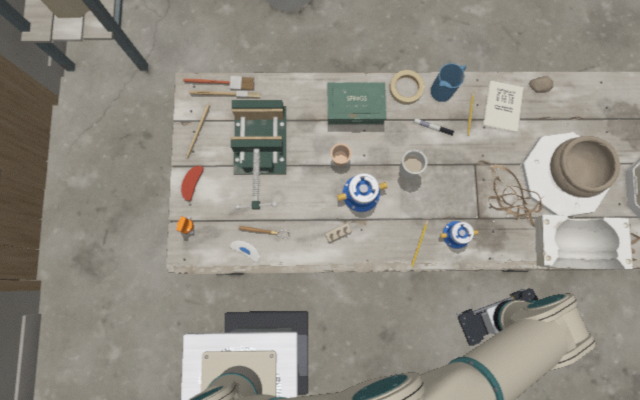

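View pics/scene0.png

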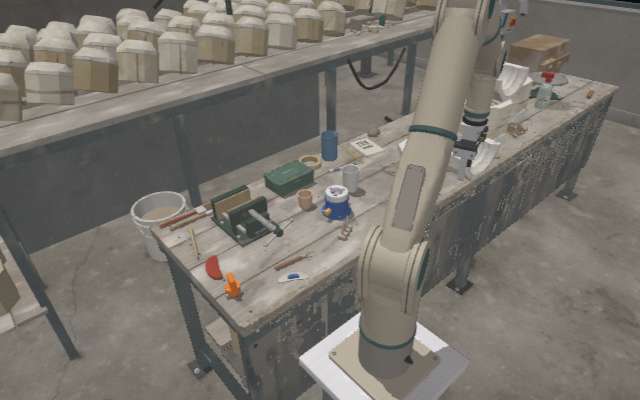

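The top view shows the cap at about (185,226), the larger housing at (362,192), the small housing at (459,235), the cup at (341,156), the beaker at (414,162) and the cone pack at (339,233). The scene view agrees, with the cap at (232,285) and the housing at (337,203). The stubs point to about (345,199) and (383,186).

```bash
cat > h.py <<'E'
from workcell import status,cams,robot
import cv2,numpy as np
from scipy.spatial.transform import Rotation as Ro
def ray(m,uv,z):
    K=np.array(m["intrinsics"]);R=cv2.Rodrigues(np.array(m["rvec"],float))[0];c=-R.T@np.array(m["tvec"],float).ravel()
    d=R.T@np.linalg.solve(K,[uv[0],uv[1],1.]);return c+d*(z-c[2])/d[2]
def proj(m,p):
    return cv2.projectPoints(np.array(p,float).reshape(-1,3),np.array(m["rvec"],float),np.array(m["tvec"],float),np.array(m["intrinsics"],float),None)[0].reshape(-1,2)
E
python3 - <<'E'
from h import *
out=[]
m=cams.camera_model("top");f=cv2.imread("pics/top0.png")
hsv=cv2.cvtColor(f,cv2.COLOR_BGR2HSV)
def cen(mask,box,nm,z):
    x0,y0,x1,y1=box;k=np.zeros_like(mask);k[y0:y1,x0:x1]=mask[y0:y1,x0:x1]
    n,l,st,c=cv2.connectedComponentsWithStats(k)
    for i in range(1,n):
        if st[i,4]>6: print(nm,st[i],np.round(c[i],1),np.round(ray(m,c[i],z),4))
cen(cv2.inRange(hsv,(5,170,120),(18,255,255)),(170,210,205,245),"orange",.045)
cen(cv2.inRange(hsv,(12,120,90),(30,255,255)),(335,170,395,220),"brass",.034)
cen(cv2.inRange(hsv,(100,150,60),(125,255,255)),(335,165,395,220),"blue",.09)
cen(cv2.inRange(hsv,(0,0,170),(180,60,255)),(335,165,395,220),"collar",.09)
a=cv2.resize(f[165:220,335:395],None,fx=9,fy=9,interpolation=cv2.INTER_CUBIC)
b=cv2.resize(f[210:245,170:200],None,fx=8,fy=8,interpolation=cv2.INTER_CUBIC)
c=np.zeros((max(a.shape[0],b.shape[0]),a.shape[1]+b.shape[1],3),np.uint8);c[:a.shape[0],:a.shape[1]]=a;c[:b.shape[0],a.shape[1]:]=b
cv2.imwrite("pics/c1.png",c);print(c.shape)
E
```

```text
orange [177 217  16  16 169] [184.4 224.9] [0.4542 0.1554 0.045 ]
brass [380 183   7   6  31] [382.7 185.5] [ 0.5662 -0.4132  0.034 ]
brass [338 194   8   6  36] [341.2 196.6] [ 0.5343 -0.2912  0.034 ]
blue [356 179  15  16  63] [362.9 186.7] [ 0.5515 -0.3493  0.09  ]
blue [344 187  31  24 202] [357.6 202.9] [ 0.5058 -0.3334  0.09  ]
collar [335 170  49  32 601] [360.7 184.1] [ 0.5592 -0.3433  0.09  ]
collar [367 178  28  40 559] [386.1 202.6] [ 0.5061 -0.4127  0.09  ]
collar [360 184   8   8  52] [363.4 188. ] [ 0.548  -0.3506  0.09  ]
collar [335 198  19  20 172] [342.2 210.8] [ 0.4839 -0.2901  0.09  ]
(495, 780, 3)
```

View pics/c1.png

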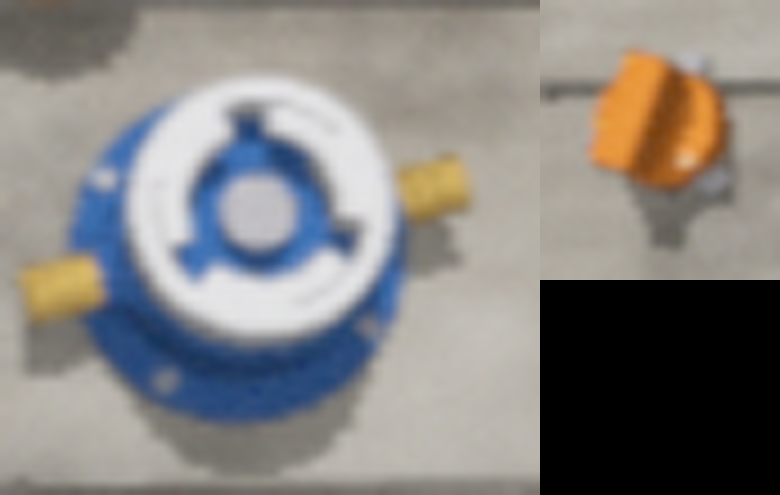

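The housing crop shows the collar centred near pixel (364.2,188.1), with slots up at (362,178.5), lower left (356,194) and lower right (373,191.7). The cap crop shows its bar running nearly along the image vertical, with one dot towards the lower right at about (188,230).

```bash
cat >> h.py <<'E'
def axes():
    s=status.read_state();R=Ro.from_quat(s["tcp_rot"]).as_matrix();return np.array(s["ee_pos"]),R,s
def shift(t):
    p,R,s=axes();return np.round(R.T@(np.array(t)-p),4)
E
python3 - <<'E'
from h import *
p,R,s=axes();print(np.round(R,3))
m=cams.camera_model("wrist");Rc=cv2.Rodrigues(np.array(m["rvec"],float))[0];c=-Rc.T@np.array(m["tvec"],float).ravel()
print("cam in tool",np.round(R.T@(c-p),4),"fwd in tool",np.round(R.T@Rc.T,3).tolist(),np.round(m["intrinsics"],1).tolist())
for t in([.5,-.3,.3],[.5,-.35,.3],[.45,.15,.3]):print(t,shift(t))
E
```

```text
[[-0.001  0.324 -0.946]
 [ 0.002 -0.946 -0.324]
 [-1.    -0.002  0.   ]]
cam in tool [-0.1783 -0.0003 -0.0823] fwd in tool [[-0.001, -0.283, 0.959], [1.0, -0.001, 0.0], [0.001, 0.959, 0.283]] [[334.1, 0.0, 319.5], [0.0, 334.1, 204.3], [0.0, 0.0, 1.0]]
[0.5, -0.3, 0.3] [-0.095  -0.2038 -0.3759]
[0.5, -0.35, 0.3] [-0.0951 -0.1565 -0.3597]
[0.45, 0.15, 0.3] [-0.0943 -0.6458 -0.4743]
```

>>> send_rows:
  commands:
    - {"x": 0, "y": -0.016, "z": -0.045, "fingers": 1}
    - {"x": 0, "y": -0.032, "z": -0.09}
    - {"x": 0, "y": -0.048, "z": -0.135}
    - {"x": 0, "y": -0.063, "z": -0.18}
    - {"x": 0, "y": -0.08, "z": -0.225}
    - {"x": 0, "y": -0.095, "z": -0.27}
    - {"x": 0, "y": -0.11, "z": -0.315}
    - {"x": 0, "y": -0.126, "z": -0.36}
    - {"x": 0.002, "y": -0.142, "z": -0.402}
    - {"x": 0.005, "y": -0.142, "z": -0.402}
    - {"x": 0.005, "y": -0.142, "z": -0.402}

```text
invalid input at $.commands[0]: expected keys x, y, z, spin, fingers
```

Run:
```python
from h import *
import json
p,R,s=axes();m=cams.camera_model("wrist");f=cams.grab_frame("wrist")
cv2.imwrite("pics/w1.png",f[:,:,::-1]);json.dump({k:np.array(v).tolist() for k,v in m.items()},open("w1.json","w"))
print(np.round(p,4),np.round(s["joints"],3),np.round(R,3).tolist(),proj(m,[.549,-.351,.09]))
for t in([.45,.15,.22],):print(t,shift(t))
```

```text
[ 0.2103 -0.6144  0.2047] [ 1.175  0.629  0.038  1.518 -0.027  0.996 -0.02 ] [[-0.001, 0.324, -0.946], [0.002, -0.946, -0.324], [-1.0, -0.002, 0.0]] [[  73.890977   -487.90489176]]
[0.45, 0.15, 0.22] [-0.0143 -0.6457 -0.4742]
```

View pics/w1.png

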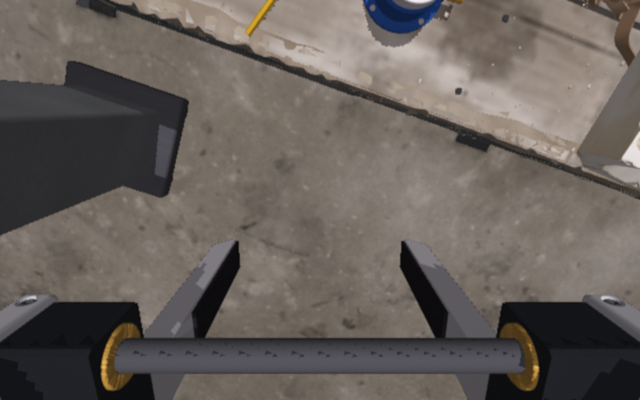

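The move was refused because every row needs all the keys. The wrist view is still from the start pose: the fingertips are near (237,245) and (403,245), with the small housing at the top.

>>> send_rows:
  commands:
    - {"x": 0, "y": -0.016, "z": -0.045, "spin": 0, "fingers": 1}
    - {"x": 0, "y": -0.032, "z": -0.09, "spin": 0, "fingers": 1}
    - {"x": 0, "y": -0.048, "z": -0.135, "spin": 0, "fingers": 1}
    - {"x": 0, "y": -0.063, "z": -0.18, "spin": 0, "fingers": 1}
    - {"x": 0, "y": -0.08, "z": -0.225, "spin": 0, "fingers": 1}
    - {"x": 0, "y": -0.095, "z": -0.27, "spin": 0, "fingers": 1}
    - {"x": 0, "y": -0.11, "z": -0.315, "spin": 0, "fingers": 1}
    - {"x": 0, "y": -0.126, "z": -0.36, "spin": 0, "fingers": 1}
    - {"x": 0.005, "y": -0.142, "z": -0.402, "spin": 0, "fingers": 1}
    - {"x": 0.005, "y": -0.142, "z": -0.402, "spin": 0, "fingers": 1}
    - {"x": 0.005, "y": -0.142, "z": -0.402, "spin": 0, "fingers": 1}

```text
time: 1.25
ee_pos: [0.5454, -0.349, 0.1998]
tcp_rot: [-0.697, -0.117, 0.698, -0.117]
contact_force: [-1.3, 0.2, -0.2]
grip_width: 0.0936
```

```bash
cat > g.py <<'E'
from h import *
import json,sys
def wgrab(n):
    p,R,s=axes();m=cams.camera_model("wrist");f=cams.grab_frame("wrist")
    cv2.imwrite(f"pics/{n}.png",f[:,:,::-1]);json.dump({k:np.array(v).tolist() for k,v in m.items()},open(n+".json","w"))
    print(round(s["time"],2),np.round(p,4),np.round(s["joints"],3),np.round(R,3).tolist());return m
E
python3 - <<'E'
from g import *
m=wgrab("w2");print(proj(m,[.549,-.351,.09]))
for t in([.45,.15,.22],):print(t,shift(t))
E
```

```text
1.25 [ 0.5454 -0.349   0.1998] [ 0.504  0.631  0.037  1.53  -0.027  0.982 -0.689] [[-0.001, 0.327, -0.945], [0.001, -0.945, -0.327], [-1.0, -0.001, 0.001]]
[[323.24772686 198.44504661]]
[0.45, 0.15, 0.22] [-0.02   -0.5043 -0.0731]
```

View pics/w2.png

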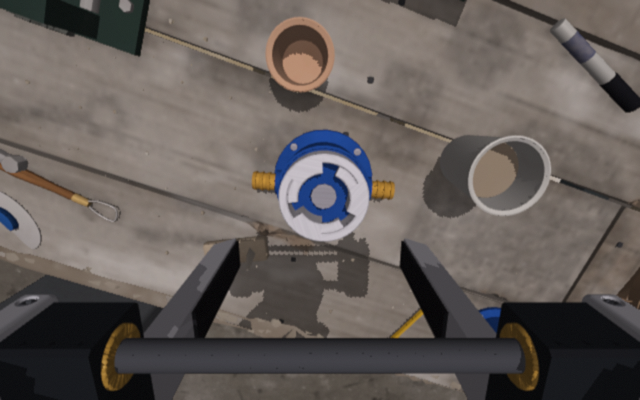

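The wrist view shows the collar centred near (323,196), with slots at about (328,167), (299,208) and (346,213). The stubs are at (263,181) and (383,189), and the cup and beaker stand clear. I'll measure the slot angles from this.

```bash
cat > slots.py <<'E'
from g import *
def slots(n,z=.09,g=(.549,-.351)):
    m=json.load(open(n+".json"));f=cv2.imread(f"pics/{n}.png");hsv=cv2.cvtColor(f,cv2.COLOR_BGR2HSV)
    w=((hsv[...,1]<60)&(hsv[...,2]>165)).astype(np.uint8)
    c=np.array(g)
    # outer ring edge by radial scan, circle fit
    th=np.radians(np.arange(0,360,2))
    for it in range(3):
        P=[]
        for t in th:
            rr=np.arange(.034,.05,.0003);q=proj(m,[[c[0]+r*np.cos(t),c[1]+r*np.sin(t),z] for r in rr]).astype(np.float32)
            v=cv2.remap(w*255,q[None,:,0],q[None,:,1],cv2.INTER_LINEAR).ravel()
            k=np.where(v<128)[0]
            if len(k) and k[0]>3:P.append([c[0]+rr[k[0]]*np.cos(t),c[1]+rr[k[0]]*np.sin(t)])
        P=np.array(P);A=np.c_[2*P,np.ones(len(P))]
        for _ in range(3):
            x=np.linalg.lstsq(A,(P**2).sum(1),rcond=None)[0];r=np.sqrt(x[2]+x[0]**2+x[1]**2)
            e=np.abs(np.hypot(*(P-x[:2]).T)-r);ok=e<=max(.0015,np.median(e)*2);A,P=A[ok],P[ok]
        c=x[:2]
    print("centre",c.round(4),"r",r.round(4),len(P))
    th=np.arange(0,360,.5)
    for r in(.0265,.028,.0295,.031):
        q=proj(m,[[c[0]+r*np.cos(t),c[1]+r*np.sin(t),z] for t in np.radians(th)]).astype(np.float32)
        v=cv2.remap(hsv[...,1],q[None,:,0],q[None,:,1],cv2.INTER_LINEAR).ravel()
        b=v>90
        # best comb angle mod 120
        print(r,"comb",np.degrees(np.angle(np.sum(np.exp(3j*np.radians(th))*b)))/3, end=" : ")
        d=np.diff(np.r_[b[-1],b].astype(int));print("rise",th[d==1],"fall",th[d==-1])
    return c
if __name__=="__main__":
    for n in sys.argv[1:]:slots(n)
E
python3 slots.py w2
python3 - <<'E'
from h import *
import json
m=json.load(open("w2.json"));hsv=cv2.cvtColor(cv2.imread("pics/w2.png"),cv2.COLOR_BGR2HSV)
k=cv2.inRange(hsv,(12,110,80),(30,255,255));P=[]
for a,b in((245,276),(371,400)):
    ys,xs=np.nonzero(k[165:205,a:b]);P.append(ray(m,[xs.mean()+a,ys.mean()+165],.034));print(len(xs),P[-1].round(4))
d=P[0]-P[1];print("mid",(P[0]+P[1])/2,"+y dir",np.degrees(np.arctan2(d[1],d[0])))
E
```

```text
centre [ 0.5489 -0.3513] r 0.0403 178
0.0265 comb 6.9554990691141185 : rise [117.  356.5] fall [ 21.5 131.5]
0.028 comb 6.716610674317071 : rise [116.5 356.5] fall [ 21.5 130.5]
0.0295 comb 8.499999999999998 : rise [356.5] fall [21.]
0.031 comb 8.249999999999998 : rise [356.] fall [21.]
386 [ 0.5324 -0.2901  0.034 ]
371 [ 0.5645 -0.4131  0.034 ]
mid [ 0.54843768 -0.35161601  0.034     ] +y dir 104.65209939638427
```

>>> send_rows:
  commands:
    - {"x": -0.01, "y": -0.049, "z": -0.007, "spin": 0, "fingers": 1}
    - {"x": -0.02, "y": -0.098, "z": -0.014, "spin": 0, "fingers": 1}
    - {"x": -0.02, "y": -0.147, "z": -0.021, "spin": 0, "fingers": 1}
    - {"x": -0.02, "y": -0.196, "z": -0.028, "spin": 0, "fingers": 1}
    - {"x": -0.02, "y": -0.245, "z": -0.035, "spin": 0, "fingers": 1}
    - {"x": -0.02, "y": -0.294, "z": -0.042, "spin": 0, "fingers": 1}
    - {"x": -0.02, "y": -0.343, "z": -0.049, "spin": 0, "fingers": 1}
    - {"x": -0.02, "y": -0.392, "z": -0.056, "spin": 0, "fingers": 1}
    - {"x": -0.02, "y": -0.441, "z": -0.063, "spin": 0, "fingers": 1}
    - {"x": -0.02, "y": -0.49, "z": -0.07, "spin": 0, "fingers": 1}
    - {"x": -0.02, "y": -0.504, "z": -0.073, "spin": 0, "fingers": 1}
    - {"x": -0.02, "y": -0.504, "z": -0.073, "spin": 0, "fingers": 1}

```text
time: 2.5
ee_pos: [0.4505, 0.1509, 0.2207]
tcp_rot: [0.698, 0.117, -0.697, 0.117]
contact_force: [-0.4, -0.4, 0.7]
grip_width: 0.0941
```

```bash
sed -i 's/v=cv2.remap(hsv\[...,1\].*/v=cv2.remap(w*255,q[None,:,0],q[None,:,1],cv2.INTER_LINEAR).ravel()/; s/b=v>90/b=v<128/' slots.py; python3 slots.py w2
python3 - <<'E'
from g import *
m=wgrab("w3");print(proj(m,[.45,.155,.045]))
E
```

```text
centre [ 0.5489 -0.3513] r 0.0403 178
0.0265 comb 7.917386578506631 : rise [115. 233. 354.] fall [ 22.  143.5 261.5]
0.028 comb 8.087919257140102 : rise [115.  233.  353.5] fall [ 23.  144.  261.5]
0.0295 comb 7.669896013345105 : rise [114.5 232.5 353.5] fall [ 23. 143. 261.]
0.031 comb 7.851141123908529 : rise [114. 233. 354.] fall [ 22.5 144.  261. ]
2.5 [0.4505 0.1509 0.2207] [-0.361  0.36  -0.028  1.97   0.013  0.812 -1.636] [[0.001, 0.326, -0.945], [0.0, -0.945, -0.326], [-1.0, -0.0, -0.001]]
[[315.99760178 184.12875933]]
```

View pics/w3.png

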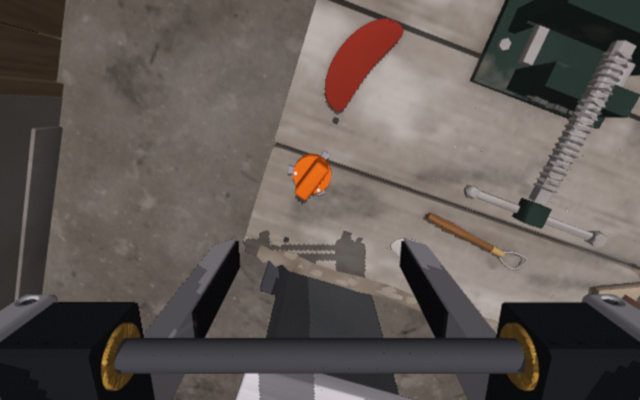

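The cap is at about (313,176), with its bar running (298,197)–(325,155), lugs visible near (325,155) and (290,172), and a white dot near (318,191). I'll localise it roughly and move closer.

Run:
```python
from g import *
m=json.load(open("w3.json"));f=cv2.imread("pics/w3.png");hsv=cv2.cvtColor(f,cv2.COLOR_BGR2HSV)
k=cv2.inRange(hsv,(5,170,100),(20,255,255));k[:130]=0;k[220:]=0
ys,xs=np.nonzero(k);print(xs.min(),xs.max(),ys.min(),ys.max());p=ray(m,[xs.mean(),ys.mean()],.04);print(p)
for a,b in(((298,197),(325,155)),):
    A,B=ray(m,a,.064),ray(m,b,.064);d=B-A;print(np.degrees(np.arctan2(d[1],d[0])),A,B)
print(shift([p[0],p[1],.13]))
```

```text
293 330 154 199
[0.45669189 0.16313788 0.04      ]
-13.58982042384387 [0.43514954 0.16949494 0.064     ] [0.48542106 0.15734243 0.064     ]
[ 0.0906 -0.0119 -0.0101]
```

>>> send_rows:
  commands:
    - {"x": 0.03, "y": -0.012, "z": -0.01, "spin": 8.5, "fingers": 1}
    - {"x": 0.06, "y": -0.012, "z": -0.01, "spin": 17, "fingers": 1}
    - {"x": 0.09, "y": -0.012, "z": -0.01, "spin": 25, "fingers": 1}
    - {"x": 0.09, "y": -0.012, "z": -0.01, "spin": 33, "fingers": 1}
    - {"x": 0.09, "y": -0.012, "z": -0.01, "spin": 33, "fingers": 1}
    - {"x": 0.09, "y": -0.012, "z": -0.01, "spin": 33, "fingers": 1}

```text
time: 3.15
ee_pos: [0.4573, 0.1626, 0.1309]
tcp_rot: [0.702, -0.087, -0.701, -0.087]
contact_force: [-0.2, -0.1, -0.0]
grip_width: 0.0944
```

Run:
```python
from g import *
m=wgrab("w4");f=cv2.imread("pics/w4.png")
u=proj(m,[.4567,.1631,.04])[0].astype(int);print(u)
x0,y0=u[0]-65,u[1]-50
cv2.imwrite("pics/w4c.png",cv2.resize(f[y0:y0+100,x0:x0+130],None,fx=6,fy=6,interpolation=cv2.INTER_CUBIC));print(x0,y0)
```

```text
3.15 [0.4573 0.1626 0.1309] [-0.483  0.512  0.118  2.047 -0.103  0.587 -2.111] [[0.001, -0.244, -0.97], [-0.001, -0.97, 0.244], [-1.0, 0.001, -0.001]]
[318 208]
253 158
```

View pics/w4c.png

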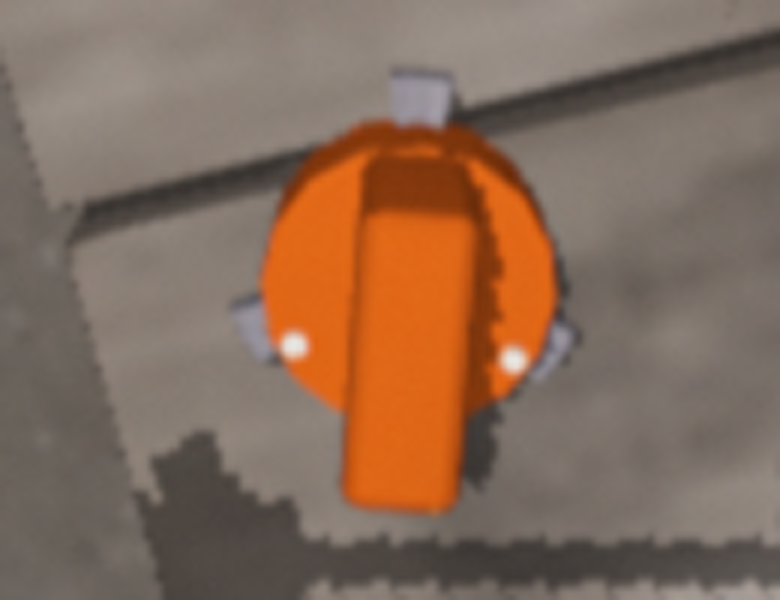

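The close crop shows the bar's top face with corners (365,205), (475,212), (343,505) and (455,512). The first lug's outer end is at (422,70), and the dots are at (294,346) and (513,360).

Run:
```python
from g import *
m=json.load(open("w4.json"))
R_=lambda u,v,z:ray(m,[253+u/6-.4,158+v/6-.4],z)
c=[R_(365,207,.064),R_(476,213,.064),R_(343,505,.064),R_(456,512,.064)]
ctr=sum(c)/4;d=(c[0]+c[1]-c[2]-c[3])/2
print("bar",ctr,np.degrees(np.arctan2(d[1],d[0])),np.linalg.norm(d[:2]),np.linalg.norm(c[0]-c[1]))
l=R_(422,70,.012);d=R_(294,346,.028);e=R_(513,360,.028)
for q in(l,d,e):
    v=q-ctr;print(np.degrees(np.arctan2(v[1],v[0])),np.hypot(*v[:2]))
print(shift([ctr[0],ctr[1],.028]))
```

```text
bar [0.45602031 0.16167955 0.064     ] -17.902132274925467 0.04070205316472526 0.014033176952325466
-18.23607773095354 0.02874068388994937
105.43200210043584 0.019447097370636966
-141.49048444729442 0.01943947120350104
[0.1031 0.0017 0.001 ]
```

>>> send_rows:
  commands:
    - {"x": 0.035, "y": 0.002, "z": 0.001, "spin": 4, "fingers": 1}
    - {"x": 0.065, "y": 0.002, "z": 0.001, "spin": 4, "fingers": 1}
    - {"x": 0.085, "y": 0.002, "z": 0.001, "spin": 4, "fingers": 1}
    - {"x": 0.098, "y": 0.002, "z": 0.001, "spin": 4, "fingers": 1}
    - {"x": 0.098, "y": 0.002, "z": 0.001, "spin": 4, "fingers": 1}
    - {"x": 0.098, "y": 0.002, "z": 0.001, "spin": 4, "fingers": 1}
    - {"x": 0.098, "y": 0.002, "z": 0.001, "spin": 4, "fingers": -1}
    - {"x": 0.098, "y": 0.002, "z": 0.001, "spin": 4, "fingers": -1}
    - {"x": 0.098, "y": 0.002, "z": 0.001, "spin": 4, "fingers": -1}
    - {"x": 0.098, "y": 0.002, "z": 0.001, "spin": 4, "fingers": -1}
    - {"x": 0.098, "y": 0.002, "z": 0.001, "spin": 4, "fingers": -1}
    - {"x": 0.098, "y": 0.002, "z": 0.001, "spin": 4, "fingers": -1}

```text
time: 4.4
ee_pos: [0.4549, 0.163, 0.0326]
tcp_rot: [0.698, -0.111, -0.698, -0.111]
contact_force: [0.2, -0.1, 0.4]
grip_width: 0.0492
```

>>> send_rows:
  commands:
    - {"x": 0, "y": 0, "z": 0, "spin": 0, "fingers": -1}
    - {"x": 0, "y": 0, "z": 0, "spin": 0, "fingers": -1}
    - {"x": 0, "y": 0, "z": 0, "spin": 0, "fingers": -1}

```text
time: 4.7
ee_pos: [0.4548, 0.1629, 0.0324]
tcp_rot: [-0.698, 0.111, 0.698, 0.111]
contact_force: [0.5, 0.4, -0.4]
grip_width: 0.0254
```

Run:
```python
from g import *
p,R,s=axes();print(p.round(4),R.round(3).tolist(),np.degrees(np.arctan2(R[1,1],R[0,1])),s["torque"],s["grip_width"])
print(shift([.456,.162,.2]),shift([.52,-.1,.2]),shift([.5488,-.3515,.2]))
```

```text
[0.4548 0.1629 0.0324] [[-0.0, -0.311, -0.95], [-0.0, -0.95, 0.311], [-1.0, 0.0, 0.0]] -108.10600041517793 [0.04670693 0.02220937 0.05083228] 0.0254134346282095
[-0.1676  0.0005 -0.0014] [-0.1675  0.2296 -0.1436] [-0.1675  0.4597 -0.2492]
```

>>> send_rows:
  commands:
    - {"x": 0, "y": 0, "z": 0, "spin": 0, "fingers": -1}
    - {"x": 0, "y": 0, "z": 0, "spin": 0, "fingers": -1}
    - {"x": 0, "y": 0, "z": 0, "spin": 0, "fingers": -1}
    - {"x": 0, "y": 0, "z": 0, "spin": 0, "fingers": -1}

```text
time: 5.1
ee_pos: [0.4548, 0.1629, 0.0324]
tcp_rot: [-0.698, 0.111, 0.698, 0.111]
contact_force: [-0.6, -0.3, -1.5]
grip_width: 0.0157
```

>>> send_rows:
  commands:
    - {"x": -0.03, "y": 0, "z": 0, "spin": 0, "fingers": -1}
    - {"x": -0.06, "y": 0, "z": 0, "spin": 0, "fingers": -1}
    - {"x": -0.1, "y": 0, "z": 0, "spin": 0, "fingers": -1}
    - {"x": -0.14, "y": 0, "z": 0, "spin": 0, "fingers": -1}
    - {"x": -0.168, "y": 0, "z": 0, "spin": 0, "fingers": -1}
    - {"x": -0.168, "y": 0, "z": 0, "spin": 0, "fingers": -1}

```text
time: 5.7
ee_pos: [0.4573, 0.1638, 0.2041]
tcp_rot: [0.701, -0.11, -0.696, -0.113]
contact_force: [0.4, -0.3, -0.5]
grip_width: 0.0157
```

>>> send_rows:
  commands:
    - {"x": -0.04, "y": 0.015, "z": -0.01, "spin": 0, "fingers": -1}
    - {"x": -0.06, "y": 0.055, "z": -0.03, "spin": -3, "fingers": -1}
    - {"x": -0.06, "y": 0.097, "z": -0.053, "spin": -6, "fingers": -1}
    - {"x": -0.06, "y": 0.14, "z": -0.076, "spin": -9, "fingers": -1}
    - {"x": -0.06, "y": 0.183, "z": -0.1, "spin": -12, "fingers": -1}
    - {"x": -0.06, "y": 0.226, "z": -0.123, "spin": -15, "fingers": -1}
    - {"x": -0.06, "y": 0.27, "z": -0.147, "spin": -18, "fingers": -1}
    - {"x": -0.06, "y": 0.313, "z": -0.17, "spin": -21, "fingers": -1}
    - {"x": -0.06, "y": 0.356, "z": -0.194, "spin": -24, "fingers": -1}
    - {"x": -0.06, "y": 0.4, "z": -0.217, "spin": -26, "fingers": -1}
    - {"x": -0.06, "y": 0.44, "z": -0.238, "spin": -26, "fingers": -1}
    - {"x": -0.05, "y": 0.46, "z": -0.248, "spin": -26, "fingers": -1}

```text
time: 6.9
ee_pos: [0.5467, -0.357, 0.2494]
tcp_rot: [-0.705, -0.046, 0.706, -0.048]
contact_force: [0.2, 0.3, -0.0]
grip_width: 0.016
```

>>> send_rows:
  commands:
    - {"x": 0.03, "y": 0, "z": 0, "spin": 0, "fingers": -1}
    - {"x": 0.06, "y": 0, "z": 0, "spin": 0, "fingers": -1}
    - {"x": 0.08, "y": 0, "z": 0, "spin": 0, "fingers": -1}
    - {"x": 0.08, "y": 0, "z": 0, "spin": 0, "fingers": -1}
    - {"x": 0.08, "y": 0, "z": 0, "spin": 0, "fingers": -1}

```text
time: 7.4
ee_pos: [0.5472, -0.3512, 0.1696]
tcp_rot: [-0.705, -0.049, 0.706, -0.048]
contact_force: [0.4, 0.2, -0.2]
grip_width: 0.016
```

Run:
```python
from g import *
m=wgrab("w5");p,R,s=axes();print(np.degrees(np.arctan2(R[1,1],R[0,1]))+90,s["torque"],s["grip_width"],s["contact_force"])
c=[.5488,-.3515];t=np.radians(8)
# cap centre is 1.4 mm toward cap +x from TCP
T=[c[0]-.0014*np.cos(t),c[1]-.0014*np.sin(t),.13];print("to",T,shift(T))
```

```text
7.4 [ 0.5472 -0.3512  0.1696] [ 0.434  0.672  0.16   1.555 -0.124  0.926 -0.799] [[-0.002, 0.137, -0.991], [0.001, -0.991, -0.137], [-1.0, -0.001, 0.001]]
7.893472807082503 [ 0.07104097  0.09153563 -0.00626971] 0.01591960207480596 [-0.55580797 -0.94312328 -1.06645554]
to [np.float64(0.5474136247037618), np.float64(-0.35169484234134407), 0.13] [ 0.0408 -0.      0.0006]
```

View pics/w5.png

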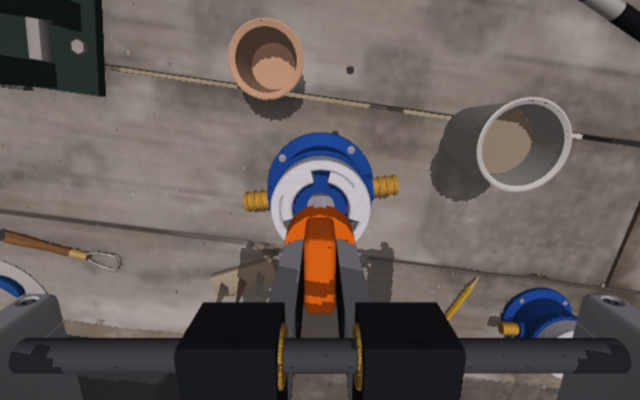

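The front lug at about (320,200) lines up with the collar slot at (322,178) and the tool is centred. I'll descend in stages and check the force at each.

>>> send_rows:
  commands:
    - {"x": 0.02, "y": 0, "z": 0.0005, "spin": 0, "fingers": -1}
    - {"x": 0.038, "y": 0, "z": 0.0005, "spin": 0, "fingers": -1}
    - {"x": 0.044, "y": 0, "z": 0.0005, "spin": 0, "fingers": -1}
    - {"x": 0.046, "y": 0, "z": 0.0005, "spin": 0, "fingers": -1}
    - {"x": 0.048, "y": 0, "z": 0.0005, "spin": 0, "fingers": -1}
    - {"x": 0.05, "y": 0, "z": 0.0005, "spin": 0, "fingers": -1}
    - {"x": 0.05, "y": 0, "z": 0.0005, "spin": 0, "fingers": -1}

```text
time: 8.15
ee_pos: [0.5474, -0.3516, 0.121]
tcp_rot: [0.706, 0.049, -0.705, 0.049]
contact_force: [0.6, -0.1, -0.9]
grip_width: 0.0155
```

>>> send_rows:
  commands:
    - {"x": 0.001, "y": 0, "z": 0, "spin": 0, "fingers": -1}
    - {"x": 0.002, "y": 0, "z": 0, "spin": 0, "fingers": -1}
    - {"x": 0.003, "y": 0, "z": 0, "spin": 0, "fingers": -1}
    - {"x": 0.004, "y": 0, "z": 0, "spin": 0, "fingers": -1}
    - {"x": 0.005, "y": 0, "z": 0, "spin": 0, "fingers": -1}
    - {"x": 0.005, "y": 0, "z": 0, "spin": 0, "fingers": -1}

```text
time: 8.75
ee_pos: [0.547, -0.3514, 0.1153]
tcp_rot: [-0.705, -0.049, 0.706, -0.049]
contact_force: [0.4, -0.7, -1.2]
grip_width: 0.0153
```

>>> send_rows:
  commands:
    - {"x": 0.001, "y": 0, "z": 0, "spin": 0, "fingers": -1}
    - {"x": 0.002, "y": 0, "z": 0, "spin": 0, "fingers": -1}
    - {"x": 0.003, "y": 0, "z": 0, "spin": 0, "fingers": -1}
    - {"x": 0.003, "y": 0, "z": 0, "spin": 0, "fingers": -1}

```text
time: 9.15
ee_pos: [0.5472, -0.3514, 0.1125]
tcp_rot: [0.705, 0.049, -0.705, 0.049]
contact_force: [0.2, 0.4, -1.3]
grip_width: 0.0157
```

>>> send_rows:
  commands:
    - {"x": 0.002, "y": 0, "z": 0, "spin": 0, "fingers": -1}
    - {"x": 0.004, "y": 0, "z": 0, "spin": 0, "fingers": -1}
    - {"x": 0.006, "y": 0, "z": 0, "spin": 0, "fingers": -1}
    - {"x": 0.008, "y": 0, "z": 0, "spin": 0, "fingers": -1}
    - {"x": 0.009, "y": 0, "z": 0, "spin": 0, "fingers": -1}
    - {"x": 0.01, "y": 0, "z": 0, "spin": 0, "fingers": -1}
    - {"x": 0.01, "y": 0, "z": 0, "spin": 0, "fingers": -1}

```text
time: 9.85
ee_pos: [0.5472, -0.3515, 0.1028]
tcp_rot: [0.706, 0.049, -0.705, 0.049]
contact_force: [-1.9, 1.1, 5.5]
grip_width: 0.0159
```

```bash
cat > st.py <<'E'
from g import *
p,R,s=axes();print(round(s["time"],2),p.round(4),"yaw",round(np.degrees(np.arctan2(R[1,1],R[0,1]))+90,2),"F",np.round(s["contact_force"],1),"M",np.round(s["torque"],3),s["grip_width"])
E
python3 st.py
```

```text
9.85 [ 0.5472 -0.3515  0.1028] yaw 7.89 F [-1.9  1.1  5.5] M [0.324 0.37  0.004] 0.01590165801484916
```

>>> send_rows:
  commands:
    - {"x": 0.001, "y": 0, "z": 0, "spin": 0, "fingers": -1}
    - {"x": 0.002, "y": 0, "z": 0, "spin": 0, "fingers": -1}
    - {"x": 0.003, "y": 0, "z": 0, "spin": 0, "fingers": -1}
    - {"x": 0.003, "y": 0, "z": 0, "spin": 0, "fingers": -1}

```text
time: 10.25
ee_pos: [0.5473, -0.3515, 0.1]
tcp_rot: [0.706, 0.049, -0.705, 0.049]
contact_force: [-1.4, 1.5, 7.3]
grip_width: 0.0157
```

```bash
python3 st.py
```

```text
10.25 [ 0.5473 -0.3515  0.1   ] yaw 7.89 F [-1.4  1.5  7.3] M [ 0.371  0.495 -0.026] 0.015691945611988153
```

>>> send_rows:
  commands:
    - {"x": 0, "y": 0, "z": 0, "spin": 3, "fingers": -1}
    - {"x": 0, "y": -0.0002, "z": 0, "spin": 6, "fingers": -1}
    - {"x": 0, "y": -0.0002, "z": 0, "spin": 9, "fingers": -1}
    - {"x": 0, "y": -0.0003, "z": 0, "spin": 12, "fingers": -1}
    - {"x": 0, "y": -0.0003, "z": 0, "spin": 12, "fingers": -1}

```text
time: 10.75
ee_pos: [0.5477, -0.3516, 0.1003]
tcp_rot: [0.707, -0.026, -0.706, -0.025]
contact_force: [-0.7, 1.0, 6.8]
grip_width: 0.0155
```

```bash
python3 st.py
```

```text
10.75 [ 0.5477 -0.3516  0.1003] yaw -4.16 F [-0.7  1.   6.8] M [ 0.222  0.333 -0.008] 0.015485497380589913
```

>>> send_rows:
  commands:
    - {"x": 0, "y": -0.0001, "z": 0, "spin": 4, "fingers": -1}
    - {"x": 0, "y": -0.0002, "z": 0, "spin": 8, "fingers": -1}
    - {"x": 0, "y": -0.0003, "z": 0, "spin": 12, "fingers": -1}
    - {"x": 0, "y": -0.0004, "z": -0.0001, "spin": 16, "fingers": -1}
    - {"x": 0, "y": -0.0004, "z": -0.0002, "spin": 20, "fingers": -1}
    - {"x": 0, "y": -0.0004, "z": -0.0002, "spin": 20, "fingers": -1}

```text
time: 11.35
ee_pos: [0.5482, -0.3517, 0.1004]
tcp_rot: [0.692, -0.149, -0.691, -0.148]
contact_force: [-0.1, 0.5, 5.9]
grip_width: 0.0159
```

```bash
python3 st.py
```

```text
11.35 [ 0.5482 -0.3517  0.1004] yaw -24.19 F [-0.1  0.5  5.9] M [ 0.098  0.202 -0.059] 0.01588064904849576
```

>>> send_rows:
  commands:
    - {"x": 0, "y": -0.0001, "z": 0, "spin": 2, "fingers": -1}
    - {"x": 0, "y": -0.0001, "z": 0, "spin": 4, "fingers": -1}
    - {"x": 0, "y": -0.0001, "z": 0, "spin": 6, "fingers": -1}
    - {"x": 0, "y": -0.0001, "z": 0, "spin": 6, "fingers": -1}

```text
time: 11.75
ee_pos: [0.5482, -0.3517, 0.1004]
tcp_rot: [0.684, -0.184, -0.682, -0.183]
contact_force: [-1.0, -0.6, 7.8]
grip_width: 0.0161
```

```bash
python3 st.py
```

```text
11.75 [ 0.5482 -0.3517  0.1004] yaw -30.15 F [-1.  -0.6  7.8] M [ 0.121  0.177 -0.059] 0.016092194260923513
```

>>> send_rows:
  commands:
    - {"x": 0, "y": 0, "z": 0, "spin": 1, "fingers": -1}
    - {"x": 0, "y": 0, "z": 0, "spin": 2, "fingers": -1}
    - {"x": 0, "y": 0, "z": 0, "spin": 2, "fingers": -1}

```text
time: 12.05
ee_pos: [0.5482, -0.3516, 0.1004]
tcp_rot: [0.68, -0.196, -0.679, -0.195]
contact_force: [-0.1, 0.5, 7.1]
grip_width: 0.0159
```

```bash
python3 st.py
```

```text
12.05 [ 0.5482 -0.3516  0.1004] yaw -32.12 F [-0.1  0.5  7.1] M [0.124 0.168 0.057] 0.015921674939478336
```

40° turned with no stop felt yet. I'll go on in 1° steps.

>>> send_rows:
  commands:
    - {"x": 0, "y": 0, "z": 0, "spin": 1, "fingers": -1}
    - {"x": 0, "y": 0, "z": 0, "spin": 2, "fingers": -1}
    - {"x": 0, "y": 0, "z": 0, "spin": 2, "fingers": -1}

```text
time: 12.35
ee_pos: [0.5483, -0.3517, 0.1004]
tcp_rot: [0.677, -0.208, -0.675, -0.207]
contact_force: [-0.6, -0.2, 6.3]
grip_width: 0.0161
```

```bash
python3 st.py
```

```text
12.35 [ 0.5483 -0.3517  0.1004] yaw -34.12 F [-0.6 -0.2  6.3] M [0.075 0.135 0.065] 0.016058101924821856
```

>>> send_rows:
  commands:
    - {"x": 0, "y": 0, "z": 0, "spin": 1, "fingers": -1}
    - {"x": 0, "y": 0, "z": 0, "spin": 1, "fingers": -1}

```text
time: 12.55
ee_pos: [0.5482, -0.3516, 0.1005]
tcp_rot: [0.675, -0.214, -0.673, -0.213]
contact_force: [-0.3, 0.4, 7.9]
grip_width: 0.0156
```

```bash
python3 st.py
```

```text
12.55 [ 0.5482 -0.3516  0.1005] yaw -35.08 F [-0.3  0.4  7.9] M [0.12  0.206 0.24 ] 0.015627686671275107
```

>>> send_rows:
  commands:
    - {"x": 0, "y": 0, "z": 0, "spin": 0.5, "fingers": -1}
    - {"x": 0, "y": 0, "z": 0, "spin": 0.5, "fingers": -1}

```text
time: 12.75
ee_pos: [0.5482, -0.3516, 0.1005]
tcp_rot: [0.674, -0.216, -0.673, -0.215]
contact_force: [-0.7, -0.5, 6.9]
grip_width: 0.0157
```

```bash
python3 st.py
```

```text
12.75 [ 0.5482 -0.3516  0.1005] yaw -35.53 F [-0.7 -0.5  6.9] M [0.112 0.18  0.396] 0.01569050217918651
```

The stop is felt: the moment has risen to 0.4 N m. I'll ease the twist slightly and let the cap rise.

>>> send_rows:
  commands:
    - {"x": 0, "y": 0, "z": 0, "spin": -0.8, "fingers": -1}
    - {"x": -0.001, "y": 0, "z": 0, "spin": -0.8, "fingers": -1}
    - {"x": -0.002, "y": 0, "z": 0, "spin": -0.8, "fingers": -1}
    - {"x": -0.003, "y": 0, "z": 0, "spin": -0.8, "fingers": -1}
    - {"x": -0.004, "y": 0, "z": 0, "spin": -0.8, "fingers": -1}
    - {"x": -0.004, "y": 0, "z": 0, "spin": -0.8, "fingers": -1}

```text
time: 13.35
ee_pos: [0.5481, -0.3515, 0.104]
tcp_rot: [0.675, -0.212, -0.674, -0.211]
contact_force: [1.6, -1.4, 4.3]
grip_width: 0.0158
```

```bash
python3 st.py
```

```text
13.35 [ 0.5481 -0.3515  0.104 ] yaw -34.81 F [ 1.6 -1.4  4.3] M [-0.527 -0.43   0.075] 0.015752385254001626
```

>>> send_rows:
  commands:
    - {"x": -0.0005, "y": 0, "z": 0, "spin": 0, "fingers": -1}
    - {"x": -0.001, "y": 0, "z": 0, "spin": 0, "fingers": -1}
    - {"x": -0.001, "y": 0, "z": 0, "spin": 0, "fingers": -1}

```text
time: 13.65
ee_pos: [0.5481, -0.3514, 0.1049]
tcp_rot: [0.675, -0.212, -0.674, -0.211]
contact_force: [2.0, -2.8, 5.3]
grip_width: 0.016
```

```bash
python3 st.py
```

```text
13.65 [ 0.5481 -0.3514  0.1049] yaw -34.82 F [ 2.  -2.8  5.3] M [-0.76  -0.723  0.09 ] 0.01599014855556827
```

>>> send_rows:
  commands:
    - {"x": 0, "y": 0, "z": 0, "spin": 0, "fingers": -0.3}
    - {"x": 0, "y": 0, "z": 0, "spin": 0, "fingers": -0.3}
    - {"x": 0, "y": 0, "z": 0, "spin": 0, "fingers": -0.3}
    - {"x": 0, "y": 0, "z": 0, "spin": 0, "fingers": -0.3}
    - {"x": 0, "y": 0, "z": 0, "spin": 0, "fingers": -0.3}

```text
time: 14.15
ee_pos: [0.547, -0.3502, 0.1041]
tcp_rot: [-0.674, 0.211, 0.675, 0.212]
contact_force: [-0.1, 0.5, -0.1]
grip_width: 0.0331
```

>>> send_rows:
  commands:
    - {"x": -0.02, "y": 0, "z": 0, "spin": 0, "fingers": -0.3}
    - {"x": -0.05, "y": 0, "z": 0, "spin": 0, "fingers": -0.3}
    - {"x": -0.09, "y": 0, "z": 0, "spin": 0, "fingers": -0.3}
    - {"x": -0.12, "y": 0, "z": 0, "spin": 0, "fingers": -0.3}
    - {"x": -0.12, "y": 0, "z": 0, "spin": 0, "fingers": -0.3}
    - {"x": -0.12, "y": 0, "z": 0, "spin": 0, "fingers": -0.3}

```text
time: 14.75
ee_pos: [0.5474, -0.3505, 0.2248]
tcp_rot: [0.675, -0.211, -0.674, -0.212]
contact_force: [0.1, 0.2, -1.3]
grip_width: 0.0326
```

```bash
python3 - <<'E'
from g import *
m=wgrab("w6");f=cv2.imread("pics/w6.png");u=proj(m,[.5488,-.3515,.09])[0].astype(int)
x0,y0=u[0]-80,u[1]-65;print(x0,y0)
cv2.imwrite("pics/w6c.png",cv2.resize(f[y0:y0+120,x0:x0+160],None,fx=5,fy=5,interpolation=cv2.INTER_CUBIC))
E
python3 st.py
```

```text
14.75 [ 0.5474 -0.3505  0.2248] [ 0.291  0.64   0.41   1.502 -0.278  1.056 -1.412] [[0.001, -0.571, -0.821], [0.0, -0.821, 0.571], [-1.0, -0.0, -0.001]]
239 127
14.8 [ 0.5469 -0.35    0.2237] yaw -34.8 F [-0.4  0.2  0.1] M [ 0.128  0.01  -0.   ] 0.032688157776095794
```

View pics/w6c.png

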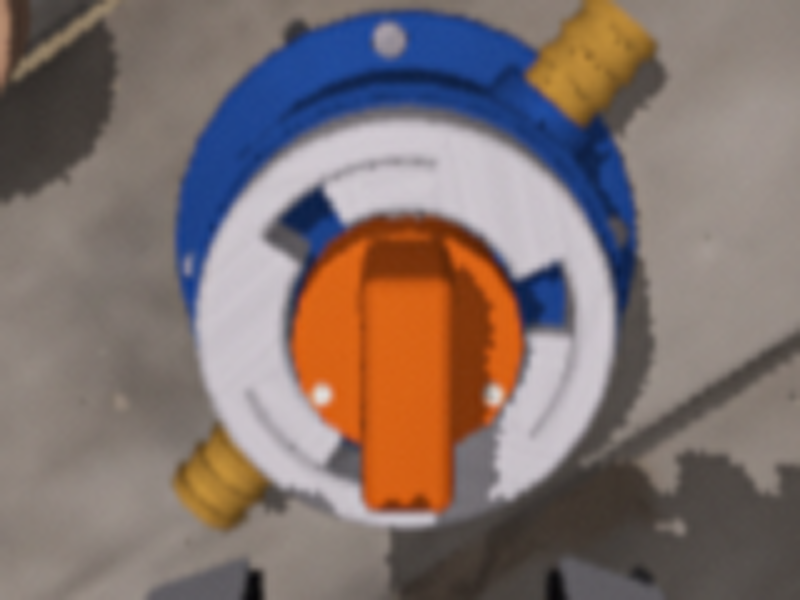

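The cap is seated at about (408,340) in the crop. The three slots at (310,220), (548,295) and (345,458) are empty, so the lugs are turned under the lip, and the dots at (322,394) and (493,394) are level. To confirm it sprang up into the lock, I'll feel the bar's top lightly with shut fingers, expecting z ≈ 0.137 (0.134 if unlocked).

>>> send_rows:
  commands:
    - {"x": 0, "y": 0, "z": -0.002, "spin": 0, "fingers": -1}
    - {"x": 0, "y": 0, "z": -0.002, "spin": 0, "fingers": -1}
    - {"x": 0, "y": 0, "z": -0.002, "spin": 0, "fingers": -1}
    - {"x": 0, "y": 0, "z": -0.002, "spin": 0, "fingers": -1}
    - {"x": 0, "y": 0, "z": -0.002, "spin": 0, "fingers": -1}
    - {"x": 0.03, "y": 0, "z": -0.002, "spin": 0, "fingers": -1}
    - {"x": 0.06, "y": 0, "z": -0.002, "spin": 0, "fingers": -1}
    - {"x": 0.075, "y": 0, "z": -0.002, "spin": 0, "fingers": -1}
    - {"x": 0.083, "y": 0, "z": -0.002, "spin": 0, "fingers": -1}
    - {"x": 0.083, "y": 0, "z": -0.002, "spin": 0, "fingers": -1}

```text
time: 15.8
ee_pos: [0.5487, -0.3517, 0.1409]
tcp_rot: [-0.674, 0.211, 0.675, 0.212]
contact_force: [0.7, -0.2, 0.4]
grip_width: 0.0004
```

>>> send_rows:
  commands:
    - {"x": 0.001, "y": 0, "z": 0, "spin": 0, "fingers": -1}
    - {"x": 0.002, "y": 0, "z": 0, "spin": 0, "fingers": -1}
    - {"x": 0.002, "y": 0, "z": 0, "spin": 0, "fingers": -1}

```text
time: 16.1
ee_pos: [0.5495, -0.3521, 0.1404]
tcp_rot: [0.675, -0.212, -0.674, -0.211]
contact_force: [0.0, 0.4, 0.1]
grip_width: 0.0005
```

>>> send_rows:
  commands:
    - {"x": 0.0005, "y": 0, "z": 0, "spin": 0, "fingers": -1}
    - {"x": 0.0005, "y": 0, "z": 0, "spin": 0, "fingers": -1}

```text
time: 16.3
ee_pos: [0.5492, -0.3518, 0.1393]
tcp_rot: [0.675, -0.211, -0.675, -0.211]
contact_force: [-0.8, 0.2, -0.7]
grip_width: 0.0006
```

>>> send_rows:
  commands:
    - {"x": 0.0005, "y": 0, "z": 0, "spin": 0, "fingers": -1}
    - {"x": 0.001, "y": 0, "z": 0, "spin": 0, "fingers": -1}
    - {"x": 0.001, "y": 0, "z": 0, "spin": 0, "fingers": -1}

```text
time: 16.6
ee_pos: [0.549, -0.3517, 0.1379]
tcp_rot: [-0.675, 0.211, 0.675, 0.211]
contact_force: [-0.7, 0.1, 0.5]
grip_width: 0.0006
```

>>> send_rows:
  commands:
    - {"x": 0.0005, "y": 0, "z": 0, "spin": 0, "fingers": -1}
    - {"x": 0.0005, "y": 0, "z": 0, "spin": 0, "fingers": -1}
    - {"x": 0.0005, "y": 0, "z": 0, "spin": 0, "fingers": -1}

```text
time: 16.9
ee_pos: [0.549, -0.3518, 0.1375]
tcp_rot: [-0.675, 0.211, 0.675, 0.212]
contact_force: [-0.5, 0.5, -0.5]
grip_width: 0.0005
```

```bash
python3 st.py
```

```text
16.9 [ 0.549  -0.3518  0.1375] yaw -34.81 F [-0.5  0.5 -0.5] M [0.119 0.04  0.071] 0.000538382704646848
```

>>> send_rows:
  commands:
    - {"x": 0.0005, "y": 0, "z": 0, "spin": 0, "fingers": -1}
    - {"x": 0.0005, "y": 0, "z": 0, "spin": 0, "fingers": -1}
    - {"x": 0.0005, "y": 0, "z": 0, "spin": 0, "fingers": -1}

```text
time: 17.2
ee_pos: [0.5491, -0.3519, 0.1374]
tcp_rot: [0.675, -0.211, -0.675, -0.211]
contact_force: [-1.0, 0.6, 3.8]
grip_width: 0.0005
```

>>> send_rows:
  commands:
    - {"x": 0.0005, "y": 0, "z": 0, "spin": 0, "fingers": -1}
    - {"x": 0.0005, "y": 0, "z": 0, "spin": 0, "fingers": -1}
    - {"x": 0.0005, "y": 0, "z": 0, "spin": 0, "fingers": -1}

```text
time: 17.5
ee_pos: [0.5493, -0.3521, 0.1371]
tcp_rot: [0.675, -0.212, -0.674, -0.211]
contact_force: [0.5, 1.1, 5.1]
grip_width: 0.0006
```

```bash
python3 st.py
```

```text
17.5 [ 0.5493 -0.3521  0.1371] yaw -34.8 F [0.5 1.1 5.1] M [0.25  0.262 0.003] 0.000603972044847368
```

Contact comes at z ≈ 0.137, which is the locked height. I'll withdraw, check the bystanders against the first top picture and hand in.

>>> send_rows:
  commands:
    - {"x": -0.03, "y": 0, "z": 0, "spin": 0, "fingers": -1}
    - {"x": -0.07, "y": 0, "z": 0, "spin": 0, "fingers": -1}
    - {"x": -0.11, "y": 0, "z": 0.03, "spin": 0, "fingers": -1}
    - {"x": -0.11, "y": 0, "z": 0.08, "spin": 0, "fingers": -1}
    - {"x": -0.11, "y": 0, "z": 0.12, "spin": 0, "fingers": -1}
    - {"x": -0.11, "y": 0, "z": 0.12, "spin": 0, "fingers": -1}

```text
time: 18.1
ee_pos: [0.4452, -0.2798, 0.2461]
tcp_rot: [-0.673, 0.211, 0.677, 0.213]
contact_force: [-0.4, -0.1, -0.0]
grip_width: 0.0005
```

```bash
python3 - <<'E'
from g import *
f=cams.grab_frame("top")[:,:,::-1];g=cv2.imread("pics/top0.png")
for n,(x0,y0,x1,y1) in dict(cup=(328,143,354,170),beaker=(400,148,430,190),cones=(324,222,354,246)).items():
    t=g[y0:y1,x0:x1];r=cv2.matchTemplate(np.ascontiguousarray(f[y0-8:y1+8,x0-8:x1+8]),t,cv2.TM_CCOEFF_NORMED);_,v,_,l=cv2.minMaxLoc(r);print(n,round(v,3),l[0]-8,l[1]-8)
m=wgrab("w7");w=cams.grab_frame("wrist");print(proj(m,[.549,-.3515,.137]))
cv2.imwrite("pics/w7v.png",w[:,:,::-1])
E
python3 st.py
```

```text
cup 0.453 -1 -1
beaker 0.998 0 0
cones 0.499 -1 0
18.15 [ 0.4487 -0.2818  0.2466] [ 0.204  0.438  0.443  1.807 -0.227  0.949 -1.435] [[-0.0, -0.571, -0.821], [0.002, -0.821, 0.571], [-1.0, -0.001, 0.001]]
[[319.29585085  53.27430031]]
18.25 [ 0.4516 -0.2837  0.2468] yaw -34.78 F [ 1.   0.3 -0.3] M [-0.018 -0.002  0.033] 0.0004636232757352186
```

View pics/w7v.png

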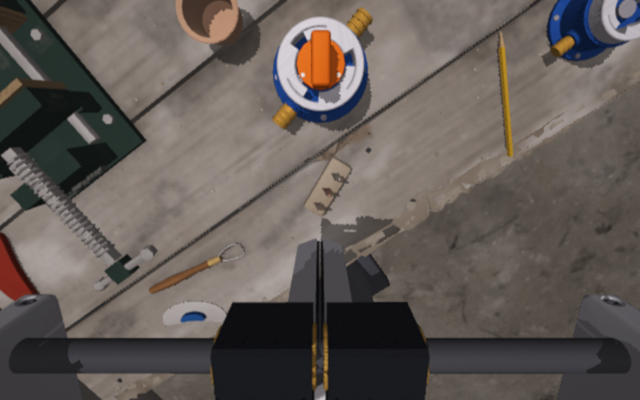

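The final view shows the cap locked in the collar at (320,62), with the cup at (208,18) and the cone pack at (328,185) standing. The arm hides the cup and cone pack in the top view, which explains their low match scores.

```bash
python3 -c "
from workcell import robot
print(robot.job_done())"
```

```text
the job is handed in; nothing more can be done
None
```

The strainer is closed and I handed the job in at about 18 s; no verdict was reported.

**What I did:** I gripped the cap by its bar and set its lugs in the slots, which the wrist camera put at about 8° in the world frame. I pushed it down with about 8 N and turned it about 43° clockwise. The stop came in at 0.24 N m; I turned half a degree further, to 0.4 N m, to be sure, then let it spring up and released it.

**Checks that agreed:**
- **Lock:** after release, a light touch of about 5 N met the bar's top at z ≈ 0.137 m, which is the locked height. A cap turned too little would be at 0.134 m or lower.
- **Lugs:** all three slots looked empty, so the lugs are under the lip.
- **Beaker:** it matched its starting place exactly in the top view.

**Checks that failed or disagreed:**
- **Cup and cone pack:** the top-view comparison failed for both (scores about 0.45 and 0.50), because the arm was in the way. The last wrist picture shows both standing, but I did not measure their positions.
- **Raising the cap:** before release the tool showed a sideways moment of about 1 N m and about 3.5 N sideways. Once I let go the forces fell to about zero and the cap looked level.

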